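# Unstack the cork stoppers and close the four stoneware jars

### The job

The cork stoppers of the four stoneware jars were left stacked on the jar with the narrowest mouth. Take the stack apart and close every jar with the stopper of its own size, pushed fully home and level; the smallest stopper has to wait on the wooden stand, or another free spot, until its jar is clear. Do not shift the silver tasting cup.

Things in the scene. Friction and masses are not known exactly. Their poses are not given: they have to be found in the camera images.
- stopper_small: small loose stopper of plain cork: a round head 34 mm across and 24 mm high above a narrower round plug 16 mm across and 12 mm long, chamfered at its foot (36 mm high in all); it fits jar_small. Origin at the centre of the plug's underside, z up along its axis. At the start it is the top one of the stack.
- stopper_medium: medium loose stopper of plain cork: a round head 46 mm across and 24 mm high above a narrower round plug 26 mm across and 12 mm long, chamfered at its foot (36 mm high in all); it fits jar_medium. Origin at the centre of the plug's underside, z up along its axis. At the start second from the top of the stack.
- stopper_large: large loose stopper of plain cork: a round head 58 mm across and 24 mm high above a narrower round plug 38 mm across and 12 mm long, chamfered at its foot (36 mm high in all); it fits jar_large. Origin at the centre of the plug's underside, z up along its axis. At the start third from the top of the stack.
- stopper_widest: widest loose stopper of plain cork: a round head 68 mm across and 24 mm high above a narrower round plug 48 mm across and 12 mm long, chamfered at its foot (36 mm high in all); it fits jar_widest. Origin at the centre of the plug's underside, z up along its axis. At the start lowest of the stack, its plug resting on the rim of jar_small and covering the mouth.
- jar_small: fixed grey-beige stoneware jar, 60 mm high, body 92 mm across; its neck ends in a flat lip 10 mm wide (42 mm across) round an open mouth 22 mm across and 26 mm deep, the narrowest of the four; the stack stands on it at first. Origin at the centre of its underside, z up; the lip's top is 60 mm above. Closed: plug in the mouth, head down on the lip, stopper origin 48 mm above the jar's.
- jar_medium: fixed grey-beige stoneware jar, 60 mm high, body 94 mm across; its neck ends in a flat lip 10 mm wide (54 mm across) round an open mouth 34 mm across and 26 mm deep. Origin at the centre of its underside, z up; the lip's top is 60 mm above. Closed: plug in the mouth, head down on the lip, stopper origin 48 mm above the jar's.
- jar_large: fixed grey-beige stoneware jar, 60 mm high, body 96 mm across; its neck ends in a flat lip 10 mm wide (66 mm across) round an open mouth 46 mm across and 26 mm deep. Origin at the centre of its underside, z up; the lip's top is 60 mm above. Closed: plug in the mouth, head down on the lip, stopper origin 48 mm above the jar's.
- jar_widest: fixed grey-beige stoneware jar, 60 mm high, body 98 mm across; its neck ends in a flat lip 10 mm wide (76 mm across) round an open mouth 56 mm across and 26 mm deep. Origin at the centre of its underside, z up; the lip's top is 60 mm above. Closed: plug in the mouth, head down on the lip, stopper origin 48 mm above the jar's.
- stand: fixed empty round stand of dark wood, 100 mm across and 40 mm high with a flat top, a free spot to set a stopper down for a while. Origin at the centre of its underside, its top 40 mm above.
- tastevin: bystander: shallow silvered tasting cup, loose, 84 mm wide, 100 mm long with its ring handle, 24 mm high, standing on the counter. Origin at the middle of its underside.
Mind the look-alikes: they are no part of the job. What is shaped like the jar_large but blue or purple is not meant.

How it is judged:
By the outcome, as a careful person would: the job done as asked, in the order asked, and still so for the second after the job is handed in, with the robot touching nothing.
It also fails if it takes over 115 s, if anything falls off the work surface, if the arm or the gripper's body presses on something with over 40 N, if the wrist force passes 120 N, or if a joint passes its speed limit or range.

### The arm

A 7-joint arm with a two-finger parallel gripper is mounted at the origin on the work surface; the furniture and walls round the work are solid. World frame = base frame: x ahead of the robot, y to its left, z up, the work surface at z = 0. Lengths are in m, angles in rad, forces in N, time in s.
With the tool pointing down it reaches from about 0.4 to 0.85 m from the base axis. Payload 4.5 kg.
Tool frame: the origin (TCP) lies at the very end of the fingers, on their centre line; the grasp point (between the pads) lies 19 mm behind it; z points along the fingers, y is the line along which they close (so a half turn about z gives the same grasp; the last joint's range is limited). The gripper opens to 85 mm and grips with 20 to 120 N. Pads are 22 mm wide; open, the fingers measure 114 mm over their backs; the gripper's body (76 mm by 85 mm) begins 54 mm behind the grasp point. The pads swing forward as they close: fully open they stand 13 mm farther back than shut.
Start: joints at [-1.312, 0.689, -0.195, 1.565, 0.157, 0.902, -0.215], TCP at [0.139, 0.609, 0.231] pointing down, gripper open.
Joint ranges: [-3.01, 3.01], [-0.46, 2.08], [-1.47, 1.51], [0.13, 2.56], [-1, 4.14], [0.04, 2.09], [-2.66, 2.66]. Speed limits (rad/s): [2.57, 2.57, 3.14, 3.14, 3.14, 3.14, 3.14].

### API

Orientations are given as a unit quaternion [w, x, y, z].
In Python, from cell import * gives the robot as it stands.
- The arm moves only by the tool move_arm, never from a script. Its arguments are lists of equal length, an entry for each row: "linear": the shift along the world's x, y, z in cm, a list of three; "turn": the turn, a rotation vector about the world's x, y, z in rad, a list of three; "jaw": the opening, from -1 (shut) to 1 (fully open). In form: {"linear": [[tx, ty, tz], ...], "turn": [[ax, ay, az], ...], "jaw": [jaw, ...]}. A call has 1 to 8 rows; each row is the pose to reach, as a shift and turn from the pose commanded when the call began; what a row does not reach only later rows make up. A row lasts 1/12 s, in which the tool goes at most 41.7 mm and 7.16 degrees, less where a joint would pass 70% of its speed; a pose out of reach is approached as far as the arm can. A call with a gripper value outside its range is refused whole. The fingers move at their own pace and stop on an object; the grip force is fixed at half the most. Time passes only in rows, so rows that repeat a pose let the fingers close. It gives the time, the measured TCP pose, the force, the opening and the grip force at its end, in the units of the state.
- sense(): the state, without advancing time (a new reading comes with each control period).
- camera(name): name is "side" or "top" or "wrist"; returns a dict with "pixels" (480x640x3 uint8, red, green, blue), "range_z" (480x640 float32, m along the optical axis (not along the pixel's ray), 0 where there is no reading), "mtx" (3x3 intrinsics, pixels), "rvec" (rotation vector, rad) and "tvec" (3), from world to camera coordinates, as OpenCV has them. Camera axes: x right, y down, z forward; pixel columns grow to the right and rows downward; lengths in m; the calibration is good to about 2 mm. A picture is of the moment at which its call begins.
- close_job(): hands the job in; it is judged then, once.
The state is a dict: "time_s": time; "q": joint angles; "qd": joint speeds; "joint_torque": joint torques, N m; "ee_pos": TCP position; "ee_rot": TCP orientation; "force": force on the tool from outside, world axes, zero at the start; "moment": the same for the moment, N m; "finger_gap": finger opening in m; "grip_force": force on a finger pad.
Only numpy, scipy, OpenCV 4.12 (cv2) and the standard library are available. Lean on these libraries where they do the work, as an engineer would, in place of code of your own. Each camera call takes 0.05 s, during which the arm holds its last target. There are 200 camera calls.

## Working session

There is one attempt and no reset: what is moved stays moved. The work goes in short steps, Python scripts to look and compute and a tool call to move; the robot and the scene stay as the last step left them, time stands still between calls to the robot, and variables do not carry over. Pictures are saved under pics/ and viewed, at most 14 in all, crops included, and the job is handed in when it is done.

Besides the shell and the picture viewer there is one more tool, called after "Emit:" as name(argument=value, ...) on one line, values as JSON. move_arm: Moves the arm, as the interface text tells. Its arguments: {"type":"object","properties":{"linear":{"type":"array"},"turn":{"type":"array"},"jaw":{"type":"array"}},"required":["linear","turn","jaw"]}

```bash
mkdir -p pics; cat > h.py <<'E'
from cell import *
import numpy as np, cv2
def snap(n,f):
    c=camera(n); np.savez('/tmp/%s.npz'%f,**c); cv2.imwrite('pics/%s.png'%f,c['pixels'][:,:,::-1]); return c
def world(c):
    R=cv2.Rodrigues(np.array(c['rvec'],float))[0]; t=np.array(c['tvec'],float).reshape(3)
    K=c['mtx']; z=c['range_z']; v,u=np.mgrid[:480,:640]
    P=np.stack([(u-K[0,2])/K[0,0]*z,(v-K[1,2])/K[1,1]*z,z],-1)
    return (P-t)@R
E
python3 - <<'E'
from h import *
for n in('top','side'): snap(n,n+'0')
s=sense(); print(s['time_s'],s['ee_pos'],s['ee_rot'],s['finger_gap'],s['force'])
E
```

```text
0.1 [0.13921665 0.60868882 0.23054877] [-2.97401515e-05  1.12075896e-01  9.93699290e-01 -8.45313078e-04] 0.08555366654393386 [-0.07070448  0.02524344  0.22740605]
```

View pics/top0.png

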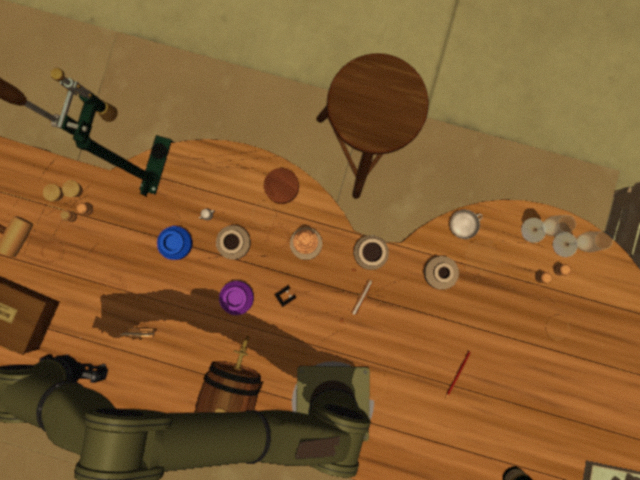

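View pics/side0.png

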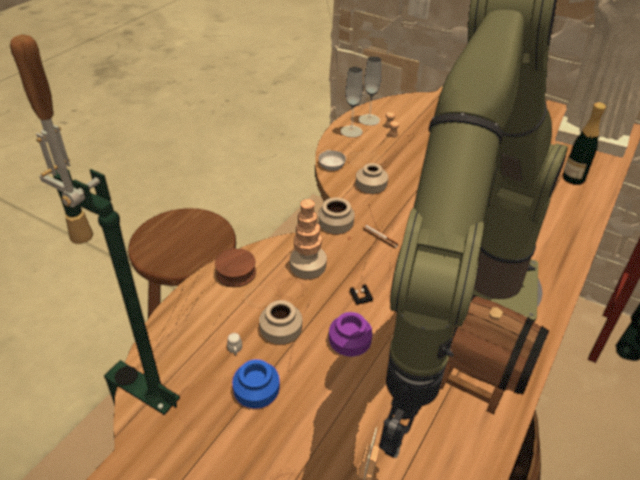

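Top view: grey-beige jars at (233,242), (371,252) and (442,272). The stack stands on a jar at (305,242), the stand is at (281,185) and the cup at (464,223). The look-alikes are the blue jar (174,243) and the purple jar (237,297), which I leave out by colour. The loose corks at (50–80,190–215) and (545–565,270) are not the stack. Next I measure.

```bash
python3 - <<'E'
from h import *
c=dict(np.load('/tmp/top0.npz')); W=world(c)
img=c['pixels']
for n,(u,v) in dict(A=(233,242),stack=(305,242),B=(371,252),C=(442,272),blue=(174,243),purple=(237,297),stand=(281,185),cup=(464,223)).items():
    w=W[v-26:v+27,u-26:u+27].reshape(-1,3); 
    zr=(.052,.068)
    if n=='stand': zr=(.034,.048)
    if n=='cup': zr=(.012,.03)
    m=(w[:,2]>zr[0])&(w[:,2]<zr[1]); p=w[m]
    (cx,cy),r=cv2.minEnclosingCircle(p[:,:2].astype(np.float32)) 
    print(n,m.sum(),'circ',round(cx,4),round(cy,4),'d',round(2*r,4),'medz',np.median(p[:,2]).round(4),'zmax',w[:,2].max().round(4), 'mid W',W[v,u].round(3))
    # inner dark hole width: pixels inside with dark colour
    b=img[v-26:v+27,u-26:u+27].astype(int).sum(-1).reshape(-1)
    k=(b<150)&(np.hypot(w[:,0]-cx,w[:,1]-cy)<.035)
    if k.sum(): 
        print('  hole',k.sum(), w[k].mean(0).round(4), np.ptp(w[k][:,1]).round(4))
    if n=='stack':
        for lo in np.arange(.06,.18,.012):
            q=w[(w[:,2]>lo)&(w[:,2]<=lo+.012)]
            if len(q)>3: print('  ',lo.round(3),len(q),q.mean(0).round(4),np.ptp(q,axis=0).round(4))
print(W[242,305-12:305+14,2].round(3))
i=cv2.resize(img[140:310,140:480],(800,400),interpolation=cv2.INTER_CUBIC)
s=cv2.imread('pics/side0.png')[140:360,210:410]; s=cv2.resize(s,(545,600),interpolation=cv2.INTER_CUBIC)
cv2.imwrite('pics/ct.png',i[:,:,::-1]); cv2.imwrite('pics/cs.png',s)
E
```

```text
A 236 circ 0.4509 0.291 d 0.0672 medz 0.0592 zmax 1.6244 mid W [0.45  0.289 0.033]
  hole 162 [0.4513 0.2944 0.0342] 0.0409
stack 0 circ 0.0 0.0 d 0.0 medz nan zmax 1.6244 mid W [0.444 0.08  0.198]
   0.084 67 [0.4478 0.0784 0.0928] [0.0657 0.0656 0.01  ]
   0.096 42 [0.4482 0.085  0.0984] [0.0652 0.0649 0.0074]
   0.108 6 [0.4305 0.0707 0.1166] [0.0194 0.0344 0.007 ]
   0.12 72 [0.4468 0.0839 0.1289] [0.0561 0.0558 0.0111]
   0.132 53 [0.4458 0.0833 0.1344] [0.0557 0.0531 0.0069]
   0.156 63 [0.4505 0.0822 0.1645] [0.0437 0.0441 0.0115]
   0.168 36 [0.4505 0.0759 0.1703] [0.0418 0.0415 0.0076]
B 268 circ 0.4276 -0.1002 d 0.0777 medz 0.0591 zmax 1.6244 mid W [ 0.427 -0.101  0.035]
  hole 246 [ 0.4281 -0.1044  0.034 ] 0.0458
C 188 circ 0.3715 -0.2992 d 0.0572 medz 0.059 zmax 1.6244 mid W [ 0.374 -0.301  0.034]
  hole 81 [ 0.3731 -0.3062  0.0344] 0.0257
blue 240 circ 0.4463 0.4577 d 0.0679 medz 0.0589 zmax 1.6244 mid W [0.444 0.455 0.035]
  hole 15 [0.447  0.4725 0.0439] 0.0543
purple 228 circ 0.2903 0.2775 d 0.0716 medz 0.0589 zmax 1.6244 mid W [0.295 0.274 0.032]
  hole 10 [0.269  0.2992 0.0513] 0.0267
stand 884 circ 0.6138 0.1568 d 0.1004 medz 0.0395 zmax 1.6244 mid W [0.369 0.042 1.624]
  hole 2 [0.6268 0.1794 0.0408] 0.0085
cup 136 circ 0.5159 -0.3728 d 0.0983 medz 0.0182 zmax 1.6244 mid W [ 0.516 -0.371 -0.001]
[0.094 0.128 0.136 0.137 0.169 0.167 0.207 0.209 0.204 0.203 0.204 0.197
 0.198 0.2   0.203 0.204 0.203 0.169 0.171 0.17  0.156 0.131 0.132 0.092
 0.096 0.039]
  return _methods._mean(a, axis=axis, dtype=dtype,
  ret = ret.dtype.type(ret / rcount)
```

View pics/cs.png

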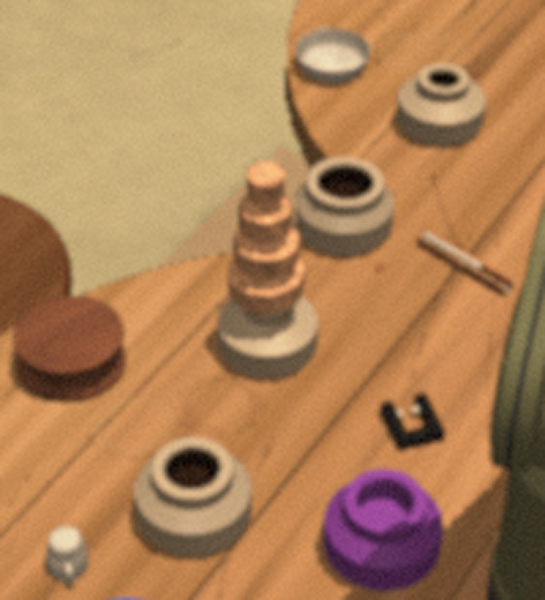

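The side crop confirms the choice. The jar with the 66 mm lip (A, next to the white item) is large, the widest mouth (B) is beside the stack and the narrowest lip (C) is medium, by the cup. The stack stands upright, and the purple jar is a look-alike. I'll refine the centres using both views.

```bash
python3 - <<'E'
from h import *
from scipy.optimize import least_squares
J=dict(large=(.451,.291,.033,.06),widest=(.4276,-.1002,.038,.06),medium=(.3715,-.299,.027,.06),stand=(.6138,.1568,.05,.04),
 s_widest=(.448,.0815,.034,.096),s_large=(.448,.0815,.029,.132),s_medium=(.448,.0815,.023,.168),s_small=(.448,.0815,.017,.204))
for f in('top0','side0'):
    c=dict(np.load('/tmp/%s.npz'%f)); W=world(c).reshape(-1,3)
    for n,(x,y,r,z) in J.items():
        d=np.hypot(W[:,0]-x,W[:,1]-y)
        p=W[(d<r+.012)&(abs(W[:,2]-z)<.007)]
        if len(p)<8: print(f,n,len(p)); continue
        # centre from outer boundary: hull points, radius fixed
        h=cv2.convexHull(p[:,:2].astype(np.float32))[:,0]
        s=least_squares(lambda a:np.hypot(h[:,0]-a[0],h[:,1]-a[1])-r+.0015,(x,y),loss='soft_l1',f_scale=.001)
        fr=least_squares(lambda a:np.hypot(h[:,0]-a[0],h[:,1]-a[1])-a[2],(x,y,r))
        print(f,n,len(p),len(h),s.x.round(4),'free',fr.x.round(4),'z',np.median(p[:,2]).round(4))
E
```

```text
top0 large 225 21 [0.4506 0.2905] free [0.4505 0.2908 0.0326] z 0.0595
top0 widest 260 28 [ 0.4277 -0.1012] free [ 0.4279 -0.1007  0.0377] z 0.0593
top0 medium 183 22 [ 0.3741 -0.2994] free [ 0.3737 -0.2993  0.0266] z 0.0592
top0 stand 909 32 [0.6142 0.1564] free [0.6143 0.1565 0.0492] z 0.0393
top0 s_widest 106 25 [0.4525 0.0833] free [0.4526 0.0834 0.0332] z 0.0948
top0 s_large 119 24 [0.4519 0.0834] free [0.452  0.0836 0.0283] z 0.1315
top0 s_medium 93 20 [0.4532 0.0822] free [0.453  0.0825 0.0223] z 0.1667
top0 s_small 134 17 [0.4534 0.0827] free [0.4533 0.0828 0.0161] z 0.2031
side0 large 360 23 [0.4493 0.2928] free [0.4491 0.2928 0.0333] z 0.0593
side0 widest 274 21 [ 0.426  -0.0962] free [ 0.4256 -0.0989  0.0395] z 0.0588
side0 medium 148 16 [ 0.3721 -0.2984] free [ 0.373  -0.2968  0.0284] z 0.0587
side0 stand 955 24 [0.6122 0.159 ] free [0.6131 0.1585 0.051 ] z 0.0396
side0 s_widest 227 18 [0.4501 0.0882] free [0.4505 0.0876 0.0332] z 0.095
side0 s_large 213 15 [0.4499 0.0895] free [0.4501 0.0885 0.0288] z 0.1312
side0 s_medium 163 14 [0.4513 0.087 ] free [0.451  0.0858 0.0231] z 0.1671
side0 s_small 129 15 [0.4517 0.0861] free [0.4514 0.0859 0.0171] z 0.203
```

Emit:
move_arm(linear=[[31.3,-52.5,2],[31.3,-52.5,2],[31.3,-52.5,2],[31.3,-52.5,2],[31.3,-52.5,2],[31.3,-52.5,2],[31.3,-52.5,2],[31.3,-52.5,2]], turn=[[0,0,0],[0,0,0],[0,0,0],[0,0,0],[0,0,0],[0,0,0],[0,0,0],[0,0,0]], jaw=[1,1,1,1,1,1,1,1])

```text
time_s: 0.77
ee_pos: [0.3104, 0.3211, 0.2421]
ee_rot: [-0.0, 0.112, 0.994, -0.0]
force: [0.3, 0.6, -0.4]
finger_gap: 0.0854
grip_force: 0.0
```

Emit:
move_arm(linear=[[14.2,-23.7,1],[14.2,-23.7,1],[14.2,-23.7,1],[14.2,-23.7,1],[14.2,-23.7,1],[14.2,-23.7,1],[14.2,-23.7,1],[14.2,-23.7,1]], turn=[[0,0,0],[0,0,0],[0,0,0],[0,0,0],[0,0,0],[0,0,0],[0,0,0],[0,0,0]], jaw=[1,1,1,1,1,1,1,1])

```text
time_s: 1.43
ee_pos: [0.4547, 0.0794, 0.252]
ee_rot: [0.001, 0.118, 0.993, -0.002]
force: [0.3, -0.4, -0.8]
finger_gap: 0.0856
grip_force: 0.0
```

```bash
python3 - <<'E'
from h import *
snap('wrist','w1'); s=sense(); print(s['time_s'],s['ee_pos'].round(4),s['q'].round(2))
c=dict(np.load('/tmp/w1.npz')); W=world(c); print(W[240,320],W[::80,::80,2].round(2))
R=cv2.Rodrigues(c['rvec'])[0]; print('cam',(-R.T@c['tvec'].reshape(3)).round(3))
E
```

```text
1.4833 [0.453  0.0828 0.2519] [-0.1   0.45 -0.26  2.01  0.18  0.7   0.86]
[0.43811662 0.08581892 0.20348003] [[ 0.   -0.   -0.    0.    0.01  0.    0.03  0.  ]
 [ 0.   -0.    0.   -0.02  0.    0.   -0.   -0.  ]
 [-0.    0.   -0.    0.    0.04  0.   -0.    0.03]
 [ 0.    0.05  0.04  0.4   0.2  -0.    0.    0.  ]
 [ 0.   -0.86 -0.85 -0.85 -0.    0.04  0.   -0.  ]
 [-0.86 -0.86  0.3  -0.23 -0.23 -0.86  0.3  -0.86]]
cam [0.379 0.098 0.395]
```

View pics/w1.png

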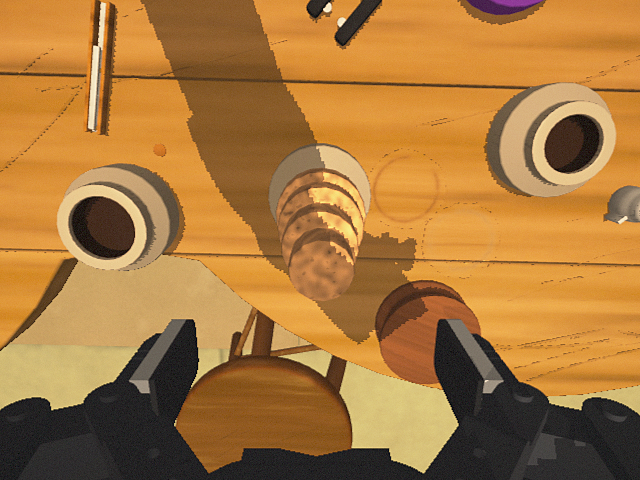

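The wrist view shows the small stopper's top at (320,267), jar_widest at (105,225) and jar_large at (573,143). The stand is at (430,345), and the fingers straddle the stack. I'll remeasure from here.

```bash
cat >> h.py <<'E'
from scipy.optimize import least_squares
J=dict(large=(.450,.2915,.033,.06),widest=(.4272,-.1,.038,.06),medium=(.373,-.299,.027,.06),jsmall=(.4525,.084,.021,.06),stand=(.6135,.157,.05,.04),
 s_widest=(.4525,.084,.034,.096),s_large=(.4525,.084,.029,.132),s_medium=(.4525,.084,.023,.168),s_small=(.4525,.084,.017,.204))
def fit(c,names,at={}):
    W=world(c).reshape(-1,3)
    for n in names:
        x,y,r,z=at.get(n,J[n]); d=np.hypot(W[:,0]-x,W[:,1]-y)
        p=W[(d<r+.012)&(abs(W[:,2]-z)<.006)]
        if len(p)<50: print(n,len(p)); continue
        p=p[abs(p[:,2]-np.median(p[:,2]))<.003]
        h=cv2.convexHull(p[:,:2].astype(np.float32))[:,0]
        g=least_squares(lambda a:np.hypot(h[:,0]-a[0],h[:,1]-a[1])-a[2],(x,y,r),loss='soft_l1',f_scale=.001).x
        A=np.c_[p[:,:2],np.ones(len(p))]; k=np.linalg.lstsq(A,p[:,2],rcond=None)[0]
        print(n,len(p),'c',g[:2].round(4),'r',g[2].round(4),'z',np.median(p[:,2]).round(4),'tilt',k[:2].round(3))
E
python3 - <<'E'
from h import *
c=dict(np.load('/tmp/w1.npz')); fit(c,J)
E
```

```text
large 3036 c [0.4508 0.2903] r 0.033 z 0.0606 tilt [-0.001  0.003]
widest 2939 c [ 0.4284 -0.1014] r 0.0379 z 0.0602 tilt [0.001 0.   ]
medium 0
jsmall 0
stand 4952 c [0.6141 0.1562] r 0.0496 z 0.0406 tilt [0.003 0.002]
s_widest 1111 c [0.4527 0.0833] r 0.0336 z 0.0963 tilt [0.003 0.002]
s_large 1695 c [0.4525 0.0831] r 0.0287 z 0.1324 tilt [0.002 0.001]
s_medium 1673 c [0.4535 0.0821] r 0.0226 z 0.1684 tilt [0.006 0.001]
s_small 3252 c [0.4535 0.0826] r 0.0167 z 0.2045 tilt [ 0.013 -0.004]
```

Emit:
move_arm(linear=[[0,0,-3.5],[0,0,-6],[0,0,-7.1],[0,0,-7.1],[0,0,-7.1],[0,0,-7.1],[0,0,-7.1],[0,0,-7.1]], turn=[[0,0,0],[0,0,0],[0,0,0],[0,0,0],[0,0,0],[0,0,0],[0,0,0],[0,0,0]], jaw=[1,1,1,1,0,-0.1,-0.2,-0.3])

```text
time_s: 2.15
ee_pos: [0.4525, 0.0865, 0.1821]
ee_rot: [0.001, 0.112, 0.994, 0.0]
force: [0.5, -0.6, -0.2]
finger_gap: 0.039
grip_force: 0.1
```

Emit:
move_arm(linear=[[0.1,-0.35,0],[0.1,-0.35,0],[0.1,-0.35,0]], turn=[[0,0,0],[0,0,0],[0,0,0]], jaw=[0.2,0.2,0])

```text
time_s: 2.4
ee_pos: [0.4531, 0.0823, 0.1815]
ee_rot: [0.0, 0.113, 0.994, 0.0]
force: [-0.1, -0.0, -0.4]
finger_gap: 0.0435
grip_force: 0.0
```

Emit:
move_arm(linear=[[0,0,0],[0,0,0],[0,0,0],[0,0,0],[0,0,0],[0,0,0]], turn=[[0,0,0],[0,0,0],[0,0,0],[0,0,0],[0,0,0],[0,0,0]], jaw=[-0.1,-0.2,-0.4,-0.5,-0.5,-0.5])

```text
time_s: 2.9
ee_pos: [0.4531, 0.0827, 0.1815]
ee_rot: [0.0, 0.112, 0.994, 0.0]
force: [-0.9, -0.1, 5.8]
finger_gap: 0.0322
grip_force: 59.3
```

```bash
python3 - <<'E'
from h import *
c=snap('wrist','w2'); s=sense(); print(s['time_s'],s['ee_pos'].round(4),s['finger_gap'],s['grip_force'],s['force'])
fit(c,['s_small','s_medium','s_large','s_widest','stand'])
E
```

```text
2.95 [0.4531 0.0828 0.1815] 0.03212718543553563 59.25561189651489 [-0.43368334 -0.50339638  5.99887924]
s_small 7540 c [0.4489 0.0836] r 0.023 z 0.2044 tilt [ 0.016 -0.002]
s_medium 3129 c [0.4529 0.0822] r 0.0221 z 0.1684 tilt [ 0.026 -0.007]
s_large 3172 c [0.4524 0.0831] r 0.0286 z 0.1324 tilt [ 0.007 -0.001]
s_widest 1922 c [0.4525 0.0832] r 0.0336 z 0.0963 tilt [0.007 0.   ]
stand 2517 c [0.6121 0.1587] r 0.0467 z 0.0406 tilt [ 0.014 -0.003]
```

Emit:
move_arm(linear=[[0,0,1],[0,0,3.5],[0,0,4],[8,3.7,4],[16.1,7.3,4],[16.1,7.3,4],[16.1,7.3,0],[16.1,7.3,-4]], turn=[[0,0,0],[0,0,0],[0,0,0],[0,0,0],[0,0,0],[0,0,0],[0,0,0],[0,0,0]], jaw=[-0.5,-0.5,-0.5,-0.5,-0.5,-0.5,-0.5,-0.5])

```text
time_s: 3.62
ee_pos: [0.6168, 0.1575, 0.1587]
ee_rot: [0.006, 0.112, 0.994, 0.004]
force: [0.9, 0.8, -0.7]
finger_gap: 0.0321
grip_force: 59.5
```

Emit:
move_arm(linear=[[0,0,0],[0,0,0]], turn=[[0,0,0],[0,0,0]], jaw=[-0.5,-0.5])

```text
time_s: 3.78
ee_pos: [0.6069, 0.153, 0.1527]
ee_rot: [-0.004, 0.112, 0.994, -0.002]
force: [-1.0, -0.3, 0.7]
finger_gap: 0.0316
grip_force: 59.6
```

Emit:
move_arm(linear=[[0.3,0.2,-3],[0.3,0.2,-6],[0.3,0.2,-8],[0.3,0.2,-8.7],[0.3,0.2,-9],[0.3,0.2,-9]], turn=[[0,0,0],[0,0,0],[0,0,0],[0,0,0],[0,0,0],[0,0,0]], jaw=[-0.5,-0.5,-0.5,-0.5,-0.5,-0.5])

```text
time_s: 4.28
ee_pos: [0.6127, 0.1555, 0.068]
ee_rot: [0.001, 0.112, 0.994, 0.0]
force: [0.0, -0.3, 0.7]
finger_gap: 0.0322
grip_force: 59.6
```

```bash
python3 - <<'E'
from h import *
s=sense(); print(s['time_s'],s['ee_pos'].round(4),s['finger_gap'],s['grip_force'],s['force'])
E
```

```text
4.2833 [0.6127 0.1555 0.068 ] 0.03220803584925873 59.62381660938263 [ 0.00988111 -0.25545994  0.74719054]
```

Emit:
move_arm(linear=[[0,0,-0.5],[0,0,-0.9],[0,0,-1.2],[0,0,-1.4],[0,0,-1.4],[0,0,-1.4]], turn=[[0,0,0],[0,0,0],[0,0,0],[0,0,0],[0,0,0],[0,0,0]], jaw=[-0.5,-0.5,-0.5,-0.5,-0.5,-0.5])

```text
time_s: 4.78
ee_pos: [0.6125, 0.1556, 0.0536]
ee_rot: [0.001, 0.112, 0.994, 0.0]
force: [-2.0, -0.3, 7.9]
finger_gap: 0.0319
grip_force: 60.5
```

Emit:
move_arm(linear=[[0,0,0],[0,0,0],[0,0,0],[0,0,0],[0,0,0],[0,0,3],[0,0,6],[0,0,10]], turn=[[0,0,0],[0,0,0],[0,0,0],[0,0,0],[0,0,0],[0,0,0],[0,0,0],[0,0,0]], jaw=[0,0.3,0.5,0.7,0.7,0.7,0.7,0.7])

```text
time_s: 5.45
ee_pos: [0.6103, 0.1549, 0.1512]
ee_rot: [-0.002, 0.112, 0.994, -0.001]
force: [0.8, 0.6, -0.7]
finger_gap: 0.0724
grip_force: 0.0
```

Emit:
move_arm(linear=[[0,0,4],[0,0,6.7],[-8,-3.8,6.7],[-16,-7.3,6.7],[-16,-7.3,6.7],[-16,-7.3,6.7],[-16,-7.3,6.7]], turn=[[0,0,0],[0,0,0],[0,0,0],[0,0,0],[0,0,0],[0,0,0],[0,0,0]], jaw=[1,1,1,1,1,1,1])

```text
time_s: 6.03
ee_pos: [0.4434, 0.078, 0.2188]
ee_rot: [-0.005, 0.113, 0.994, -0.003]
force: [-1.1, -0.4, 0.2]
finger_gap: 0.0852
grip_force: 0.0
```

```bash
python3 - <<'E'
from h import *
c=snap('wrist','w3'); s=sense(); print(s['time_s'],s['ee_pos'].round(4),s['finger_gap'],s['grip_force'],s['force'])
fit(c,['s_medium','s_large','s_widest'])
fit(c,['s_small','stand','large','widest'],dict(s_small=(.613,.1555,.017,.076)))
E
```

```text
6.0833 [0.4455 0.0789 0.2191] 0.0854920566498974 0.0 [-1.32831281 -0.33669557  0.16400512]
s_medium 5610 c [0.4535 0.0819] r 0.0227 z 0.1685 tilt [0.008 0.001]
s_large 2231 c [0.4523 0.0831] r 0.0286 z 0.1324 tilt [0.008 0.001]
s_widest 1446 c [0.4525 0.0832] r 0.0335 z 0.0963 tilt [0.002 0.   ]
s_small 339 c [0.6133 0.1541] r 0.0155 z 0.0765 tilt [0.02  0.045]
stand 3275 c [0.6142 0.1564] r 0.0498 z 0.0406 tilt [0.003 0.001]
large 3219 c [0.4508 0.29  ] r 0.0328 z 0.0605 tilt [-0.001 -0.001]
widest 3447 c [ 0.4285 -0.1014] r 0.0379 z 0.0602 tilt [-0.     0.001]
```

View pics/w3.png

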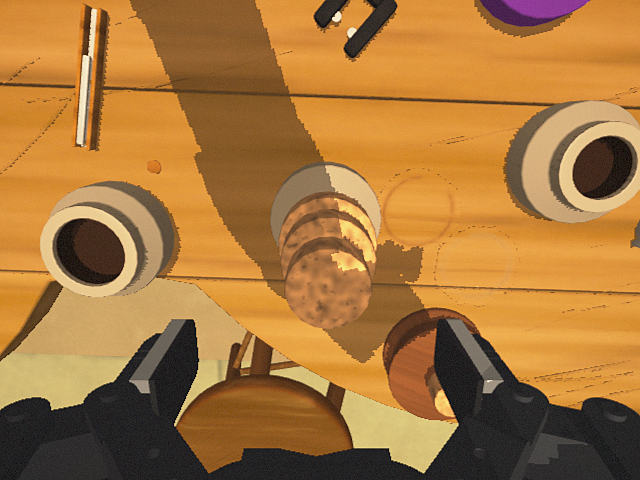

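The stack is intact, with the medium stopper's top at (328,285), and the small stopper stands on the stand at (440,390), partly behind the finger. Next is the medium stopper.

Emit:
move_arm(linear=[[0.5,0.3,-2],[0.5,0.3,-2],[0.5,0.3,-2]], turn=[[0,0,0],[0,0,0],[0,0,0]], jaw=[1,1,1])

```text
time_s: 6.33
ee_pos: [0.4576, 0.086, 0.199]
ee_rot: [-0.0, 0.112, 0.994, 0.0]
force: [-0.1, -0.8, 0.7]
finger_gap: 0.0851
grip_force: 0.0
```

Emit:
move_arm(linear=[[-0.4,-0.35,-2.5],[-0.4,-0.35,-5.2],[-0.4,-0.35,-5.5],[-0.4,-0.35,-5.5]], turn=[[0,0,0],[0,0,0],[0,0,0],[0,0,0]], jaw=[1,1,0.6,0.5])

```text
time_s: 6.67
ee_pos: [0.4528, 0.0821, 0.1438]
ee_rot: [-0.001, 0.112, 0.994, -0.0]
force: [-0.7, 0.2, 0.8]
finger_gap: 0.0646
grip_force: 0.0
```

Emit:
move_arm(linear=[[0,0,0],[0,0,0],[0,0,0]], turn=[[0,0,0],[0,0,0],[0,0,0]], jaw=[0.3,0.3,0.3])

```text
time_s: 6.92
ee_pos: [0.4541, 0.0823, 0.1456]
ee_rot: [0.001, 0.112, 0.994, 0.001]
force: [0.3, 0.5, 0.8]
finger_gap: 0.0554
grip_force: 0.0
```

Emit:
move_arm(linear=[[0,0,-0.1],[0,0,-0.1],[0,0,-0.1],[0,0,-0.1],[0,0,-0.1],[0,0,-0.1]], turn=[[0,0,0],[0,0,0],[0,0,0],[0,0,0],[0,0,0],[0,0,0]], jaw=[0.1,0,-0.2,-0.2,-0.2,-0.2])

```text
time_s: 7.42
ee_pos: [0.4539, 0.082, 0.1445]
ee_rot: [0.001, 0.112, 0.994, 0.0]
force: [-0.8, -0.7, 7.0]
finger_gap: 0.0442
grip_force: 60.0
```

Emit:
move_arm(linear=[[0,0,0.5],[0,0,2],[0,0,5],[0,0,7],[0,0,7],[0,0,7]], turn=[[0,0,0],[0,0,0],[0,0,0],[0,0,0],[0,0,0],[0,0,0]], jaw=[-0.2,-0.2,-0.2,-0.2,-0.2,-0.2])

```text
time_s: 7.92
ee_pos: [0.4538, 0.0821, 0.2145]
ee_rot: [0.001, 0.112, 0.994, 0.001]
force: [-0.1, -0.1, -1.5]
finger_gap: 0.0443
grip_force: 61.2
```

```bash
python3 - <<'E'
from h import *
c=snap('wrist','w4'); s=sense(); print(s['time_s'],s['ee_pos'].round(4),s['finger_gap'],s['grip_force'],s['force'])
p=s['ee_pos']
fit(c,['s_medium','s_large','s_widest'],dict(s_medium=(p[0],p[1],.023,p[2]+.0235)))
E
```

```text
7.9667 [0.453  0.0818 0.2135] 0.04378190569799457 61.174267530441284 [ 0.08149533 -0.35889332 -0.61514207]
s_medium 13469 c [0.4535 0.0829] r 0.0237 z 0.2384 tilt [ 0.011 -0.004]
s_large 5974 c [0.4524 0.0831] r 0.0286 z 0.1325 tilt [ 0.007 -0.001]
s_widest 1449 c [0.4527 0.0832] r 0.0336 z 0.0964 tilt [0.005 0.   ]
```

Emit:
move_arm(linear=[[-0.5,-3,0],[-1.3,-7,0],[-2,-11,0],[-2.8,-15,0],[-3.6,-19,0],[-4.4,-23,0],[-5.2,-26,0],[-5.6,-28,0]], turn=[[0,0,0],[0,0,0],[0,0,0],[0,0,0],[0,0,0],[0,0,0],[0,0,0],[0,0,0]], jaw=[-0.2,-0.2,-0.2,-0.2,-0.2,-0.2,-0.2,-0.2])

```text
time_s: 8.63
ee_pos: [0.3942, -0.2015, 0.212]
ee_rot: [-0.002, 0.115, 0.993, -0.0]
force: [-0.3, 0.9, -1.3]
finger_gap: 0.0441
grip_force: 61.2
```

Emit:
move_arm(linear=[[-1,-3,0],[-1.7,-6,0],[-2.3,-8.5,-2],[-2.4,-10,-3],[-2.4,-10,-4],[-2.4,-10,-4],[-2.4,-10,-4]], turn=[[0,0,0],[0,0,0],[0,0,0],[0,0,0],[0,0,0],[0,0,0],[0,0,0]], jaw=[-0.2,-0.2,-0.2,-0.2,-0.2,-0.2,-0.2])

```text
time_s: 9.22
ee_pos: [0.3722, -0.2971, 0.1722]
ee_rot: [-0.002, 0.112, 0.994, 0.001]
force: [-0.3, 0.5, -0.2]
finger_gap: 0.0446
grip_force: 61.2
```

```bash
python3 - <<'E'
from h import *
c=snap('wrist','w5'); s=sense(); print(s['time_s'],s['ee_pos'].round(4),s['finger_gap'],s['grip_force'],s['force'])
p=s['ee_pos']
fit(c,['s_medium','medium','widest'],dict(s_medium=(p[0],p[1],.023,p[2]+.0235)))
c=snap('top','t5');fit(c,['s_medium','medium'],dict(s_medium=(p[0],p[1],.023,p[2]+.0235)))
E
```

```text
9.2667 [ 0.3729 -0.297   0.1729] 0.044138286774813074 61.232110261917114 [ 0.46749587  0.44068322 -0.55176067]
s_medium 13458 c [ 0.3718 -0.2981] r 0.0241 z 0.1961 tilt [ 0.006 -0.003]
medium 2761 c [ 0.3742 -0.3006] r 0.0268 z 0.0604 tilt [-0.     0.001]
widest 3010 c [ 0.4279 -0.1027] r 0.0377 z 0.0606 tilt [0.002 0.003]
s_medium 13
medium 47 c [ 0.3738 -0.2991] r 0.0257 z 0.0588 tilt [0.002 0.018]
```

View pics/w5.png

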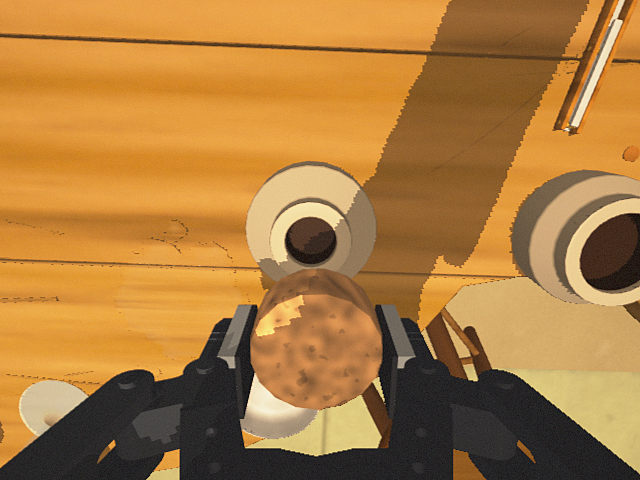

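The medium stopper is held level at (316,338), with its jar's mouth open at (310,240). It needs to shift about +1.5 mm in x and -2.5 mm in y before going down.

Emit:
move_arm(linear=[[0.15,-0.25,-3],[0.15,-0.25,-6],[0.15,-0.25,-8.5],[0.15,-0.25,-9],[0.15,-0.25,-9],[0.15,-0.25,-9]], turn=[[0,0,0],[0,0,0],[0,0,0],[0,0,0],[0,0,0],[0,0,0]], jaw=[-0.2,-0.2,-0.2,-0.2,-0.2,-0.2])

```text
time_s: 9.82
ee_pos: [0.3753, -0.3003, 0.0842]
ee_rot: [0.0, 0.112, 0.994, -0.0]
force: [0.6, -1.0, -1.2]
finger_gap: 0.044
grip_force: 61.3
```

```bash
python3 - <<'E'
from h import *
c=snap('wrist','w6'); s=sense(); print(s['time_s'],s['ee_pos'].round(4),s['force'])
p=s['ee_pos']
fit(c,['s_medium','medium'],dict(s_medium=(p[0],p[1],.023,p[2]+.0235)))
E
```

```text
9.8667 [ 0.3756 -0.3007  0.0847] [ 0.27614352 -0.08484476 -0.40381625]
s_medium 13462 c [ 0.375  -0.2999] r 0.0238 z 0.1081 tilt [ 0.009 -0.005]
medium 3476 c [ 0.374  -0.3007] r 0.0267 z 0.0604 tilt [ 0.012 -0.001]
```

Emit:
move_arm(linear=[[-0.1,0,-0.5],[-0.1,0,-1],[-0.1,0,-1.5],[-0.1,0,-1.9],[-0.1,0,-2.2],[-0.1,0,-2.4],[-0.1,0,-2.5],[-0.1,0,-2.5]], turn=[[0,0,0],[0,0,0],[0,0,0],[0,0,0],[0,0,0],[0,0,0],[0,0,0],[0,0,0]], jaw=[-0.2,-0.2,-0.2,-0.2,-0.2,-0.2,-0.2,-0.2])

```text
time_s: 10.53
ee_pos: [0.3735, -0.3005, 0.0605]
ee_rot: [0.0, 0.112, 0.994, -0.001]
force: [-3.9, 2.8, 27.6]
finger_gap: 0.0441
grip_force: 64.2
```

Emit:
move_arm(linear=[[0,0,0.15],[0,0,0.15],[0,0,0.15],[0,0,0.15],[0,0,0.2],[0,0,2],[0,0,5],[0,0,9]], turn=[[0,0,0],[0,0,0],[0,0,0],[0,0,0],[0,0,0],[0,0,0],[0,0,0],[0,0,0]], jaw=[-0.2,0.2,0.4,0.6,0.7,0.8,0.9,1])

```text
time_s: 11.2
ee_pos: [0.3722, -0.2993, 0.1473]
ee_rot: [-0.003, 0.112, 0.994, 0.001]
force: [1.0, -1.2, -0.1]
finger_gap: 0.0855
grip_force: 0.0
```

Emit:
move_arm(linear=[[0,2,3],[1,6,4],[1.8,10,4],[2.6,14,4],[3.4,18,4],[4.2,22,4],[5,26,4],[5.6,28,4]], turn=[[0,0,0],[0,0,0],[0,0,0],[0,0,0],[0,0,0],[0,0,0],[0,0,0],[0,0,0]], jaw=[1,1,1,1,1,1,1,1])

```text
time_s: 11.87
ee_pos: [0.4302, -0.015, 0.1884]
ee_rot: [0.0, 0.109, 0.994, 0.001]
force: [-0.3, -0.6, -0.5]
finger_gap: 0.0856
grip_force: 0.0
```

```bash
python3 - <<'E'
from h import *
c=snap('wrist','w7'); s=sense(); print(s['time_s'],s['ee_pos'].round(4),s['force'])
M=dict(s_medium=(.374,-.300,.023,.084))
fit(c,['s_medium','s_large','widest'],M)
c=snap('top','t7');fit(c,['s_medium'],M)
E
```

```text
11.9167 [ 0.4321 -0.0121  0.1885] [2.30528215 2.49317766 0.52949433]
s_medium 0
s_large 8900 c [0.4523 0.0827] r 0.0287 z 0.1326 tilt [0.005 0.006]
widest 4148 c [ 0.4284 -0.1016] r 0.0378 z 0.0603 tilt [-0.     0.002]
s_medium 124 c [ 0.373  -0.2992] r 0.0217 z 0.0829 tilt [ 0.022 -0.009]
```

Emit:
move_arm(linear=[[1,4,0],[2,8,0],[2,9.3,0],[2,9.3,-1],[2,9.3,-3],[2,9.3,-3],[2,9.3,-3]], turn=[[0,0,0],[0,0,0],[0,0,0],[0,0,0],[0,0,0],[0,0,0],[0,0,0]], jaw=[1,1,1,1,1,1,1])

```text
time_s: 12.55
ee_pos: [0.4487, 0.0712, 0.1577]
ee_rot: [-0.001, 0.113, 0.994, -0.001]
force: [-0.4, -0.3, -0.2]
finger_gap: 0.0857
grip_force: 0.0
```

Emit:
move_arm(linear=[[0.35,1.15,0],[0.35,1.15,0],[0.35,1.15,0],[0.35,1.15,0]], turn=[[0,0,0],[0,0,0],[0,0,0],[0,0,0]], jaw=[1,1,1,1])

```text
time_s: 12.88
ee_pos: [0.4535, 0.0841, 0.1589]
ee_rot: [0.0, 0.112, 0.994, 0.0]
force: [0.6, -0.0, -1.0]
finger_gap: 0.0856
grip_force: 0.0
```

Emit:
move_arm(linear=[[-0.1,-0.1,-2],[-0.1,-0.1,-4],[-0.1,-0.1,-5.2],[-0.1,-0.1,-5.3],[-0.1,-0.1,-5.3],[-0.1,-0.1,-5.3]], turn=[[0,0,0],[0,0,0],[0,0,0],[0,0,0],[0,0,0],[0,0,0]], jaw=[1,1,1,0.9,0.7,0.6])

```text
time_s: 13.38
ee_pos: [0.4525, 0.083, 0.106]
ee_rot: [0.0, 0.112, 0.994, 0.0]
force: [0.1, 0.5, 0.1]
finger_gap: 0.0682
grip_force: 0.0
```

Emit:
move_arm(linear=[[0,0,0],[0,0,0],[0,0,0],[0,0,0],[0,0,0],[0,0,0]], turn=[[0,0,0],[0,0,0],[0,0,0],[0,0,0],[0,0,0],[0,0,0]], jaw=[0.4,0.3,0.2,0.1,0.1,0.1])

```text
time_s: 13.88
ee_pos: [0.4528, 0.0831, 0.1067]
ee_rot: [0.001, 0.112, 0.994, 0.0]
force: [-1.5, 0.1, 7.7]
finger_gap: 0.0563
grip_force: 62.0
```

Emit:
move_arm(linear=[[0,0,0.5],[0,0,2],[0,0,5],[0,0,7],[0,0,7],[0,0,7]], turn=[[0,0,0],[0,0,0],[0,0,0],[0,0,0],[0,0,0],[0,0,0]], jaw=[0.1,0.1,0.1,0.1,0.1,0.1])

```text
time_s: 14.38
ee_pos: [0.453, 0.083, 0.1767]
ee_rot: [0.002, 0.112, 0.994, 0.001]
force: [-1.1, -0.0, -0.2]
finger_gap: 0.0563
grip_force: 63.8
```

Emit:
move_arm(linear=[[0,3,0],[0,7,0],[0,11,0],[0,15,0],[0,18,0],[0,20,0],[0,20.5,-2],[0,20.5,-2]], turn=[[0,0,0],[0,0,0],[0,0,0],[0,0,0],[0,0,0],[0,0,0],[0,0,0],[0,0,0]], jaw=[0.1,0.1,0.1,0.1,0.1,0.1,0.1,0.1])

```text
time_s: 15.05
ee_pos: [0.4497, 0.2894, 0.1523]
ee_rot: [-0.002, 0.11, 0.994, -0.001]
force: [-1.7, -0.2, -0.0]
finger_gap: 0.0562
grip_force: 63.8
```

```bash
cat > st.py <<'E'
import sys
from h import *
n=sys.argv[1]; c=snap('wrist',sys.argv[2]); s=sense(); p=s['ee_pos']; print(s['time_s'],p.round(4),s['force'].round(1),s['finger_gap'].round(4),s['grip_force'].round(1))
fit(c,['s_'+n]+sys.argv[3:],{'s_'+n:(p[0],p[1],J['s_'+n][2],p[2]+.026 if n=='large' else p[2]+(.029 if n=='widest' else .023))})
E
python3 st.py large w8 large s_widest jsmall
```

```text
Traceback (most recent call last):
  File "st.py", line 3, in <module>
    n=sys.argv[1]; c=snap('wrist',sys.argv[2]); s=sense(); p=s['ee_pos']; print(s['time_s'],p.round(4),s['force'].round(1),s['finger_gap'].round(4),s['grip_force'].round(1))
                                                                                                                           ^^^^^^^^^^^^^^^^^^^^^
AttributeError: 'float' object has no attribute 'round'
```

```bash
sed -i "s/s\['finger_gap'\].round(4),s\['grip_force'\].round(1)/round(s['finger_gap'],4)/" st.py
python3 st.py large w9 large s_widest
```

```text
15.15 [0.451  0.2865 0.1541] [ 0.1 -0.8 -0. ] 0.0562
s_large 21514 c [0.4494 0.2869] r 0.0298 z 0.1789 tilt [ 0.001 -0.004]
large 3068 c [0.4507 0.2905] r 0.0327 z 0.0605 tilt [ 0.001 -0.   ]
s_widest 1533 c [0.4524 0.0847] r 0.0334 z 0.0961 tilt [-0.012 -0.069]
```

Emit:
move_arm(linear=[[0,0.35,-2.5],[0,0.35,-5],[0,0.35,-6.7],[0,0.35,-7],[0,0.35,-7],[0,0.35,-7]], turn=[[0,0,0],[0,0,0],[0,0,0],[0,0,0],[0,0,0],[0,0,0]], jaw=[0.1,0.1,0.1,0.1,0.1,0.1])

```text
time_s: 15.65
ee_pos: [0.4529, 0.2909, 0.0863]
ee_rot: [0.0, 0.113, 0.994, 0.0]
force: [0.8, 0.5, -0.5]
finger_gap: 0.0566
grip_force: 63.8
```

```bash
python3 st.py large w10 large
```

```text
15.7 [0.4531 0.2913 0.0866] [-0.2  1.1 -0.9] 0.0557
s_large 21509 c [0.4529 0.2916] r 0.0295 z 0.112 tilt [ 0.005 -0.001]
large 4164 c [0.4507 0.2906] r 0.0327 z 0.0605 tilt [ 0.009 -0.001]
```

Emit:
move_arm(linear=[[-0.2,-0.1,-0.5],[-0.2,-0.1,-1],[-0.2,-0.1,-1.5],[-0.2,-0.1,-2],[-0.2,-0.1,-2.4],[-0.2,-0.1,-2.7],[-0.2,-0.1,-2.85],[-0.2,-0.1,-2.85]], turn=[[0,0,0],[0,0,0],[0,0,0],[0,0,0],[0,0,0],[0,0,0],[0,0,0],[0,0,0]], jaw=[0.1,0.1,0.1,0.1,0.1,0.1,0.1,0.1])

```text
time_s: 16.37
ee_pos: [0.4499, 0.2904, 0.0587]
ee_rot: [0.0, 0.112, 0.994, 0.0]
force: [-3.8, -1.7, 20.5]
finger_gap: 0.056
grip_force: 65.9
```

Seated. Release, back off and return to the stack for the widest stopper.

Emit:
move_arm(linear=[[0,0,0.1],[0,0,0.1],[0,0,0.1],[0,0,0.2],[0,0,0.2],[0,0,2],[0,0,5],[0,0,8]], turn=[[0,0,0],[0,0,0],[0,0,0],[0,0,0],[0,0,0],[0,0,0],[0,0,0],[0,0,0]], jaw=[0.2,0.4,0.6,0.8,0.9,1,1,1])

```text
time_s: 17.03
ee_pos: [0.4493, 0.29, 0.1367]
ee_rot: [-0.001, 0.112, 0.994, -0.001]
force: [1.0, 0.4, 0.0]
finger_gap: 0.0852
grip_force: 0.0
```

Emit:
move_arm(linear=[[0,-3,1],[0.1,-7,1],[0.2,-11,1],[0.2,-15,1],[0.2,-18,1],[0.2,-20,1],[0.2,-20.7,1],[0.2,-20.7,1]], turn=[[0,0,0],[0,0,0],[0,0,0],[0,0,0],[0,0,0],[0,0,0],[0,0,0],[0,0,0]], jaw=[1,1,1,1,1,1,1,1])

```text
time_s: 17.7
ee_pos: [0.4521, 0.0815, 0.1467]
ee_rot: [-0.0, 0.114, 0.993, -0.0]
force: [-0.1, -0.3, 0.2]
finger_gap: 0.0854
grip_force: 0.0
```

Emit:
move_arm(linear=[[0,0,0],[0,0,0]], turn=[[0,0,0],[0,0,0]], jaw=[1,1])

```text
time_s: 17.87
ee_pos: [0.4525, 0.0857, 0.1468]
ee_rot: [0.0, 0.111, 0.994, 0.001]
force: [-0.4, -0.0, -0.4]
finger_gap: 0.0856
grip_force: 0.0
```

```bash
python3 - <<'E'
from h import *
c=snap('wrist','w11'); s=sense(); print(s['time_s'],s['ee_pos'].round(4))
fit(c,['s_widest','s_large','widest'],dict(s_large=(.4507,.2905,.029,.084)))
E
```

```text
17.9167 [0.4524 0.0857 0.1468]
s_widest 12740 c [0.4526 0.0832] r 0.0336 z 0.0965 tilt [0.004 0.   ]
s_large 0
widest 3023 c [ 0.4283 -0.1007] r 0.0376 z 0.0602 tilt [ 0.002 -0.002]
```

View pics/w11.png

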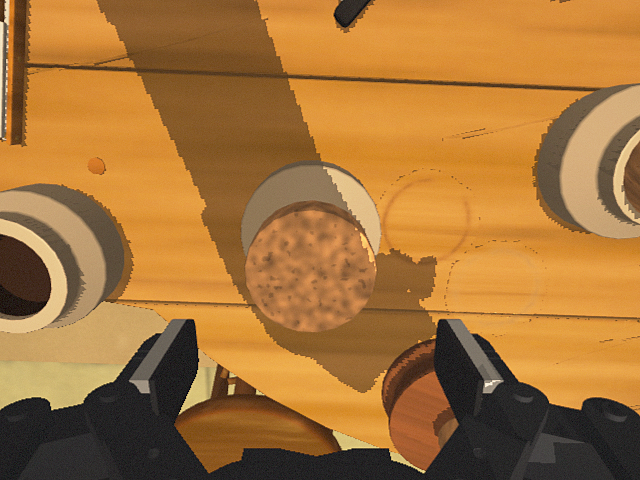

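The widest stopper is alone on jar_small at (312,268). But jar_large at the right edge (632,180) seems to show a bare lip, so I check with the top and side cameras.

```bash
python3 - <<'E'
from h import *
c=snap('top','t12'); d=snap('side','s12')
for k in(c,d): fit(k,['s_large','s_medium','large','s_small'],dict(s_large=(.4507,.2905,.029,.084),s_medium=(.374,-.3,.023,.084),s_small=(.613,.1555,.017,.076)))
i=np.vstack([cv2.resize(c['pixels'][170:320,140:480],(680,300)),cv2.resize(d['pixels'][150:350,110:450],(680,300))])
cv2.imwrite('pics/c12.png',i[:,:,::-1])
E
```

```text
s_large 221 c [0.4499 0.2913] r 0.028 z 0.0835 tilt [-0.01   0.001]
s_medium 137 c [ 0.3731 -0.2991] r 0.022 z 0.0829 tilt [0.005 0.006]
large 46 c [0.4503 0.2904] r 0.0326 z 0.059 tilt [-0.004 -0.014]
s_small 67 c [0.6128 0.1555] r 0.0162 z 0.0745 tilt [-0.006  0.003]
s_large 378 c [0.4481 0.2927] r 0.0289 z 0.0836 tilt [0.    0.007]
s_medium 102 c [ 0.3714 -0.2952] r 0.0226 z 0.0839 tilt [-0.004 -0.003]
large 109 c [0.449  0.2939] r 0.0326 z 0.0595 tilt [-0.012  0.004]
s_small 91 c [0.6114 0.158 ] r 0.017 z 0.0747 tilt [-0.009 -0.023]
```

View pics/c12.png

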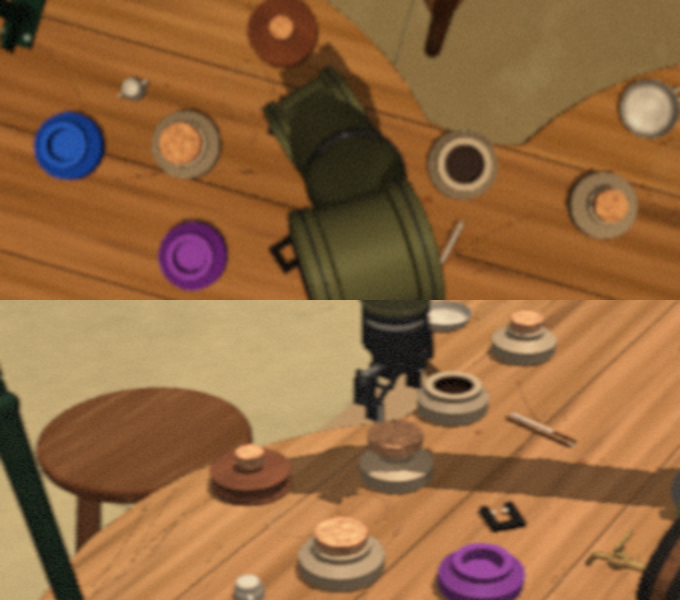

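jar_large (upper panel (183,145)) and jar_medium (607,203) are both closed level, the small stopper waits on the stand (282,28), and the cup is where it was. What I took for a bare lip was the cork's edge, cropped. Next is the widest.

Emit:
move_arm(linear=[[0,-0.25,-1],[0,-0.25,-2],[0,-0.25,-2],[0,-0.25,-2]], turn=[[0,0,0],[0,0,0],[0,0,0],[0,0,0]], jaw=[1,1,1,1])

```text
time_s: 18.35
ee_pos: [0.4519, 0.0817, 0.1266]
ee_rot: [-0.0, 0.111, 0.994, -0.0]
force: [0.5, -0.0, 0.4]
finger_gap: 0.0853
grip_force: 0.0
```

Emit:
move_arm(linear=[[0,0,-1.5],[0,0,-3],[0,0,-4.5],[0,0,-5.5],[0,0,-5.8],[0,0,-5.8]], turn=[[0,0,0],[0,0,0],[0,0,0],[0,0,0],[0,0,0],[0,0,0]], jaw=[1,1,1,1,1,1])

```text
time_s: 18.85
ee_pos: [0.452, 0.0814, 0.0687]
ee_rot: [-0.0, 0.112, 0.994, -0.0]
force: [-0.2, 0.2, 0.2]
finger_gap: 0.0852
grip_force: 0.0
```

Emit:
move_arm(linear=[[0.05,0.2,0],[0.05,0.2,0],[0.05,0.2,0],[0.05,0.2,0],[0.05,0.2,0],[0.05,0.2,0],[0.05,0.2,0]], turn=[[0,0,0],[0,0,0],[0,0,0],[0,0,0],[0,0,0],[0,0,0],[0,0,0]], jaw=[1,1,0.7,0.5,0.4,0.3,0.3])

```text
time_s: 19.43
ee_pos: [0.4531, 0.0832, 0.07]
ee_rot: [0.001, 0.112, 0.994, 0.0]
force: [-1.2, -0.6, 9.8]
finger_gap: 0.0661
grip_force: 64.5
```

Emit:
move_arm(linear=[[0,0,0.5],[0,0,2],[0,0,5],[0,0,7],[0,0,7],[0,0,7]], turn=[[0,0,0],[0,0,0],[0,0,0],[0,0,0],[0,0,0],[0,0,0]], jaw=[0.3,0.3,0.3,0.3,0.3,0.3])

```text
time_s: 19.93
ee_pos: [0.4534, 0.083, 0.1399]
ee_rot: [0.001, 0.112, 0.994, 0.001]
force: [0.1, -0.1, -0.6]
finger_gap: 0.0666
grip_force: 67.0
```

```bash
python3 st.py widest w13 widest jsmall
```

```text
19.9833 [0.4527 0.0828 0.139 ] [-0.  -0.2 -0.7] 0.0659
s_widest 29629 c [0.4533 0.0834] r 0.0345 z 0.1664 tilt [0.006 0.001]
widest 3041 c [ 0.4284 -0.1004] r 0.0375 z 0.0602 tilt [ 0.003 -0.004]
jsmall 1418 c [0.4506 0.0832] r 0.0207 z 0.0604 tilt [ 0.016 -0.001]
```

Emit:
move_arm(linear=[[-0.3,-3,0],[-1,-7,0],[-1.5,-11,0],[-2,-15,0],[-2.3,-17,0],[-2.4,-18.4,0],[-2.4,-18.4,0],[-2.4,-18.4,0]], turn=[[0,0,0],[0,0,0],[0,0,0],[0,0,0],[0,0,0],[0,0,0],[0,0,0],[0,0,0]], jaw=[0.3,0.3,0.3,0.3,0.3,0.3,0.3,0.3])

```text
time_s: 20.65
ee_pos: [0.428, -0.1012, 0.138]
ee_rot: [-0.001, 0.113, 0.994, 0.0]
force: [-0.1, 0.3, -0.8]
finger_gap: 0.066
grip_force: 67.1
```

Emit:
move_arm(linear=[[0,0,-2],[0,0,-4],[0,0,-5],[0,0,-5],[0,0,-5]], turn=[[0,0,0],[0,0,0],[0,0,0],[0,0,0],[0,0,0]], jaw=[0.3,0.3,0.3,0.3,0.3])

```text
time_s: 21.07
ee_pos: [0.4284, -0.0992, 0.0883]
ee_rot: [-0.001, 0.111, 0.994, 0.0]
force: [-0.3, -0.2, -1.1]
finger_gap: 0.0663
grip_force: 67.1
```

```bash
python3 st.py widest w14 widest jsmall
```

```text
21.1167 [ 0.4288 -0.0996  0.0889] [-0.6  0.7  0.6] 0.0657
s_widest 29598 c [ 0.4284 -0.0998] r 0.0345 z 0.1148 tilt [0.001 0.001]
widest 4217 c [ 0.4282 -0.1017] r 0.0377 z 0.0604 tilt [ 0.005 -0.   ]
jsmall 0
```

Emit:
move_arm(linear=[[0,-0.15,-0.7],[0,-0.15,-1.3],[0,-0.15,-1.8],[0,-0.15,-2.3],[0,-0.15,-2.7],[0,-0.15,-3],[0,-0.15,-3.15],[0,-0.15,-3.15]], turn=[[0,0,0],[0,0,0],[0,0,0],[0,0,0],[0,0,0],[0,0,0],[0,0,0],[0,0,0]], jaw=[0.3,0.3,0.3,0.3,0.3,0.3,0.3,0.3])

```text
time_s: 21.78
ee_pos: [0.4285, -0.1025, 0.058]
ee_rot: [0.0, 0.112, 0.994, -0.0]
force: [-1.2, 0.8, 10.7]
finger_gap: 0.0661
grip_force: 68.5
```

Emit:
move_arm(linear=[[0,0,-0.1],[0,0,-0.1],[0,0,-0.1]], turn=[[0,0,0],[0,0,0],[0,0,0]], jaw=[0.3,0.3,0.3])

```text
time_s: 22.03
ee_pos: [0.4285, -0.1025, 0.058]
ee_rot: [0.001, 0.112, 0.994, -0.0]
force: [-1.9, 1.7, 24.3]
finger_gap: 0.0662
grip_force: 69.9
```

Emit:
move_arm(linear=[[0,0,0.15],[0,0,0.15],[0,0,0.15],[0,0,0.2],[0,0,0.2],[0,0,2],[0,0,5],[0,0,8]], turn=[[0,0,0],[0,0,0],[0,0,0],[0,0,0],[0,0,0],[0,0,0],[0,0,0],[0,0,0]], jaw=[0.3,0.6,0.8,1,1,1,1,1])

```text
time_s: 22.7
ee_pos: [0.4276, -0.1023, 0.1365]
ee_rot: [-0.002, 0.112, 0.994, -0.0]
force: [1.3, -0.3, -0.6]
finger_gap: 0.0858
grip_force: 0.0
```

Emit:
move_arm(linear=[[1,2,1],[3,6,1],[5,10,1],[7,13.5,1],[9,17,1],[10.5,19,1],[11,20,1],[11,20,1]], turn=[[0,0,0],[0,0,0],[0,0,0],[0,0,0],[0,0,0],[0,0,0],[0,0,0],[0,0,0]], jaw=[1,1,1,1,1,1,1,1])

```text
time_s: 23.37
ee_pos: [0.5397, 0.1013, 0.1461]
ee_rot: [0.001, 0.11, 0.994, 0.001]
force: [0.4, 0.1, 1.0]
finger_gap: 0.0854
grip_force: 0.0
```

```bash
python3 - <<'E'
from h import *
c=snap('wrist','w15'); s=sense(); print(s['time_s'],s['ee_pos'].round(4))
D=dict(s_widest=(.4284,-.1012,.034,.084),s_small=(.613,.1555,.017,.076))
fit(c,['s_widest','jsmall','s_small','stand'],D)
c=snap('top','t15');fit(c,['s_widest','jsmall','s_small'],D)
E
```

```text
23.4167 [0.5382 0.098  0.1458]
s_widest 0
jsmall 3778 c [0.451  0.0832] r 0.0208 z 0.0604 tilt [-0.001 -0.001]
s_small 1328 c [0.6129 0.1551] r 0.0165 z 0.0764 tilt [0.026 0.022]
stand 10660 c [0.6145 0.1562] r 0.0497 z 0.0406 tilt [0.002 0.001]
s_widest 264 c [ 0.4282 -0.1018] r 0.0328 z 0.0835 tilt [ 0.006 -0.   ]
jsmall 6
s_small 0
```

View pics/w15.png

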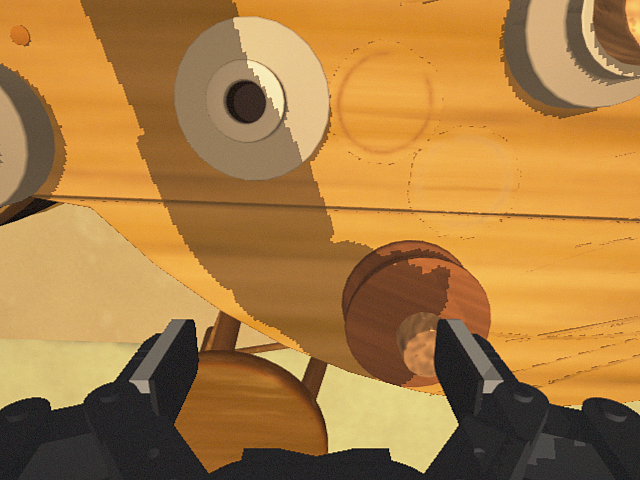

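jar_small's mouth is clear at (246,100), and the small stopper is upright on the stand at (425,345). I fetch it.

Emit:
move_arm(linear=[[3,2.3,0],[6,4.6,0],[7.4,5.7,0],[7.4,5.7,-3],[7.4,5.7,-4],[7.4,5.7,-4],[7.4,5.7,-4]], turn=[[0,0,0],[0,0,0],[0,0,0],[0,0,0],[0,0,0],[0,0,0],[0,0,0]], jaw=[1,1,1,1,1,1,1])

```text
time_s: 24.05
ee_pos: [0.6109, 0.1515, 0.1056]
ee_rot: [-0.002, 0.113, 0.994, -0.002]
force: [1.2, -0.3, -0.3]
finger_gap: 0.0857
grip_force: 0.0
```

Emit:
move_arm(linear=[[0,0,0],[0,0,0]], turn=[[0,0,0],[0,0,0]], jaw=[1,1])

```text
time_s: 24.22
ee_pos: [0.6129, 0.1537, 0.1075]
ee_rot: [0.001, 0.113, 0.994, 0.0]
force: [-0.4, 0.2, 0.4]
finger_gap: 0.0854
grip_force: 0.0
```

Emit:
move_arm(linear=[[0,0.15,-2],[0,0.15,-4],[0,0.15,-5],[0,0.15,-5.35],[0,0.15,-5.35],[0,0.15,-5.35],[0,0.15,-5.35],[0,0.15,-5.35]], turn=[[0,0,0],[0,0,0],[0,0,0],[0,0,0],[0,0,0],[0,0,0],[0,0,0],[0,0,0]], jaw=[1,1,0.6,0.3,0.2,0.1,0.1,0.1])

```text
time_s: 24.88
ee_pos: [0.6134, 0.1562, 0.054]
ee_rot: [0.001, 0.112, 0.994, 0.0]
force: [-0.4, 0.9, -0.5]
finger_gap: 0.0471
grip_force: 0.0
```

Emit:
move_arm(linear=[[0,0,0],[0,0,0],[0,0,0],[0,0,0],[0,0,0],[0,0,0]], turn=[[0,0,0],[0,0,0],[0,0,0],[0,0,0],[0,0,0],[0,0,0]], jaw=[-0.1,-0.2,-0.4,-0.5,-0.5,-0.5])

```text
time_s: 25.38
ee_pos: [0.6131, 0.1561, 0.0536]
ee_rot: [0.001, 0.112, 0.994, 0.0]
force: [-1.1, -0.7, 6.4]
finger_gap: 0.0323
grip_force: 59.3
```

Emit:
move_arm(linear=[[0,0,0.5],[0,0,3],[0,0,6],[0,0,8],[-4,-1.8,8],[-8,-3.6,8],[-12,-5.4,8],[-14,-6.2,8]], turn=[[0,0,0],[0,0,0],[0,0,0],[0,0,0],[0,0,0],[0,0,0],[0,0,0],[0,0,0]], jaw=[-0.5,-0.5,-0.5,-0.5,-0.5,-0.5,-0.5,-0.5])

```text
time_s: 26.05
ee_pos: [0.4683, 0.0916, 0.1332]
ee_rot: [-0.002, 0.113, 0.994, -0.001]
force: [-0.2, -0.9, -0.1]
finger_gap: 0.0319
grip_force: 59.4
```

Emit:
move_arm(linear=[[-1,-0.5,0],[-2.2,-1,0],[-2.2,-1,-2],[-2.2,-1,-3],[-2.2,-1,-3],[-2.2,-1,-3]], turn=[[0,0,0],[0,0,0],[0,0,0],[0,0,0],[0,0,0],[0,0,0]], jaw=[-0.5,-0.5,-0.5,-0.5,-0.5,-0.5])

```text
time_s: 26.55
ee_pos: [0.4505, 0.0841, 0.1028]
ee_rot: [-0.0, 0.112, 0.994, -0.0]
force: [-0.1, 0.5, -0.3]
finger_gap: 0.0318
grip_force: 59.5
```

```bash
python3 st.py small w16 jsmall
```

```text
26.6 [0.4509 0.0842 0.1031] [-0.  -0.4 -0.1] 0.0322
s_small 7550 c [0.4516 0.0897] r 0.0198 z 0.1256 tilt [ 0.014 -0.008]
jsmall 2680 c [0.4506 0.0832] r 0.0208 z 0.0605 tilt [0.01 0.  ]
```

View pics/w16.png

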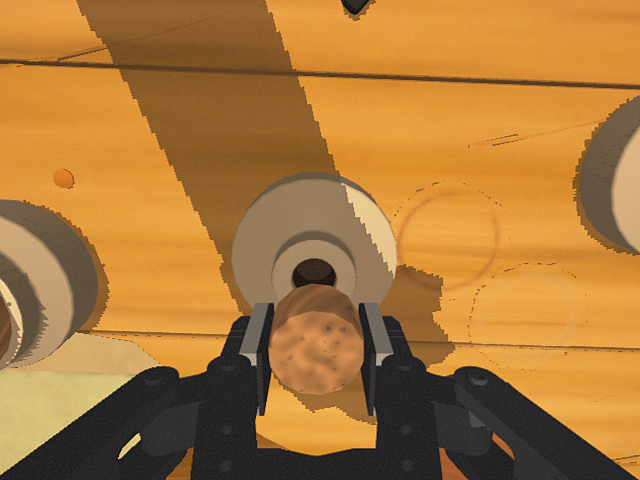

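The small stopper is held upright at (316,345), above jar_small's mouth at (314,275). The finger pads spoiled that centre fit, so I redo it with a cork colour mask.

```bash
python3 - <<'E'
from h import *
c=dict(np.load('/tmp/w16.npz')); W=world(c); p=c['pixels'].astype(int)
m=(p[:,:,0]-p[:,:,2]>40)&(abs(W[:,:,2]-.1265)<.004)&(np.hypot(W[:,:,0]-.451,W[:,:,1]-.084)<.03)
q=W[m]; h=cv2.minEnclosingCircle(q[:,:2].astype(np.float32)); print(m.sum(),h,q.mean(0),np.percentile(q,[1,99],axis=0))
E
```

```text
6743 ((0.4517630338668823, 0.07720183581113815), 0.024533908814191818) [0.44963199 0.08458933 0.12552572] [[0.43492306 0.06912976 0.1230316 ]
 [0.46602941 0.09980792 0.12697059]]
```

Emit:
move_arm(linear=[[0.05,-0.1,-1],[0.05,-0.1,-1.6],[0.05,-0.1,-2],[0.05,-0.1,-2.4],[0.05,-0.1,-2.6],[0.05,-0.1,-2.6]], turn=[[0,0,0],[0,0,0],[0,0,0],[0,0,0],[0,0,0],[0,0,0]], jaw=[-0.5,-0.5,-0.5,-0.5,-0.5,-0.5])

```text
time_s: 27.1
ee_pos: [0.451, 0.0831, 0.0766]
ee_rot: [-0.0, 0.112, 0.994, -0.0]
force: [-0.2, 1.0, 0.2]
finger_gap: 0.0319
grip_force: 59.5
```

Emit:
move_arm(linear=[[0,0,-0.3],[0,0,-0.6],[0,0,-0.9],[0,0,-1.2],[0,0,-1.4],[0,0,-1.5],[0,0,-1.6],[0,0,-1.6]], turn=[[0,0,0],[0,0,0],[0,0,0],[0,0,0],[0,0,0],[0,0,0],[0,0,0],[0,0,0]], jaw=[-0.5,-0.5,-0.5,-0.5,-0.5,-0.5,-0.5,-0.5])

```text
time_s: 27.77
ee_pos: [0.451, 0.083, 0.0616]
ee_rot: [0.0, 0.112, 0.994, -0.0]
force: [-1.4, 0.0, 10.1]
finger_gap: 0.0321
grip_force: 60.5
```

Seated at the predicted height. A little more pressure, then release and clear away.

Emit:
move_arm(linear=[[0,0,-0.1],[0,0,-0.1],[0,0,-0.1]], turn=[[0,0,0],[0,0,0],[0,0,0]], jaw=[-0.5,-0.5,-0.5])

```text
time_s: 28.02
ee_pos: [0.451, 0.0829, 0.0615]
ee_rot: [0.001, 0.112, 0.994, 0.0]
force: [-2.6, -0.4, 21.8]
finger_gap: 0.0318
grip_force: 61.9
```

Emit:
move_arm(linear=[[0,0,0.15],[0,0,0.15],[0,0,0.15],[0,0,0.2],[0,0,0.2],[0,0,2],[0,0,5],[0,0,9]], turn=[[0,0,0],[0,0,0],[0,0,0],[0,0,0],[0,0,0],[0,0,0],[0,0,0],[0,0,0]], jaw=[-0.2,0.1,0.4,0.6,0.6,0.6,0.6,0.6])

```text
time_s: 28.68
ee_pos: [0.4494, 0.0826, 0.149]
ee_rot: [-0.003, 0.112, 0.994, -0.001]
force: [0.6, -0.1, -0.5]
finger_gap: 0.0682
grip_force: 0.0
```

Emit:
move_arm(linear=[[0,0,4],[0,3,6],[0,7,8],[0,11,9],[0,13,9],[0,13,9],[0,13,9]], turn=[[0,0,0],[0,0,0],[0,0,0],[0,0,0],[0,0,0],[0,0,0],[0,0,0]], jaw=[1,1,1,1,1,1,1])

```text
time_s: 29.27
ee_pos: [0.4506, 0.2143, 0.2397]
ee_rot: [-0.0, 0.111, 0.994, 0.0]
force: [0.2, -0.2, 0.1]
finger_gap: 0.0856
grip_force: 0.0
```

```bash
python3 - <<'E'
from h import *
s=sense(); print(s['time_s'],s['ee_pos'].round(4))
D=dict(s_widest=(.4284,-.1012,.034,.084),s_small=(.4508,.0832,.017,.084),s_large=(.4507,.2905,.029,.084),s_medium=(.374,-.3,.023,.084))
for n in('wrist','top','side'):
    c=snap(n,n+'F'); print(n); fit(c,list(D),D)
t=cv2.imread('pics/topF.png')[170:320,140:500]; d=cv2.imread('pics/sideF.png')[130:350,110:450]
cv2.imwrite('pics/F.png',np.vstack([cv2.resize(t,(680,283)),cv2.resize(d,(680,300))]))
for f in('top0','topF'):
    W=world(dict(np.load('/tmp/%s.npz'%f)))[195:250,435:490].reshape(-1,3); q=W[(W[:,2]>.012)&(W[:,2]<.03)]; print('cup',q.mean(0).round(4))
E
```

```text
29.2667 [0.4506 0.2143 0.2397]
wrist
s_widest 0
s_small 1400 c [0.4516 0.0835] r 0.0167 z 0.0843 tilt [ 0.005 -0.009]
s_large 4622 c [0.4498 0.2906] r 0.0286 z 0.0846 tilt [0.003 0.003]
s_medium 0
top
s_widest 293 c [ 0.4279 -0.1016] r 0.0331 z 0.0834 tilt [-0.006 -0.002]
s_small 78 c [0.4518 0.0836] r 0.016 z 0.0835 tilt [-0.007  0.034]
s_large 0
s_medium 137 c [ 0.3725 -0.299 ] r 0.0218 z 0.083 tilt [0.009 0.003]
side
s_widest 276 c [ 0.4267 -0.0992] r 0.0345 z 0.0835 tilt [ 0.003 -0.008]
s_small 95 c [0.4489 0.0859] r 0.0171 z 0.0832 tilt [0.016 0.003]
s_large 363 c [0.4483 0.2931] r 0.0289 z 0.0836 tilt [-0.013 -0.001]
s_medium 108 c [ 0.3699 -0.2965] r 0.0242 z 0.0836 tilt [-0.006  0.006]
cup [ 0.5166 -0.3809  0.019 ]
cup [ 0.5177 -0.3798  0.0182]
```

View pics/F.png

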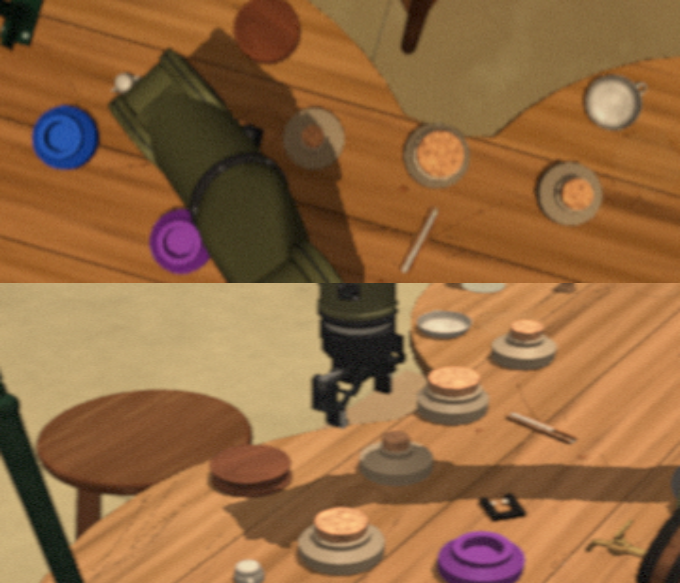

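All four jars are closed: widest (455,380), small (397,440), large (342,525) and medium (527,330) in the lower panel. Their tops sit at 0.084 m and level, the stand is empty, the cup has not moved and the gripper is clear.

```bash
python3 -c "
from cell import *
print(close_job())"
```

```text
the job is handed in; nothing more can be done
None
```

Each of the four jars is closed with the stopper of its own size, level and fully home; the tasting cup was not shifted, and the job was handed in at about 29 s.

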